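# Nest the paste cups on their stand

### The arm

A 6-joint arm with a two-finger parallel gripper is mounted at the origin on a cart in front of the work surface, level with it; the furniture and walls round the work are solid. World frame = base frame: x ahead of the robot, y to its left, z up, the work surface at z = 0. Lengths are in m, angles in degrees, forces in N, time in s.
With the tool pointing down it reaches from about 0.3 to 0.75 m from the base axis. Payload 8.5 kg.
Tool frame: the origin (TCP) lies midway between the tips of the shut fingers; the grasp point (between the pads) lies 19 mm behind it (env.grip_depth is the distance from the TCP to the grasp point, in m); y points along the fingers, x is the direction in which the jaws open and shut, and the axes are right-handed (so a half turn about y gives the same grasp; the last joint's range is limited). The gripper opens to 85 mm and grips with 20 to 120 N. Pads are 22 mm wide; open, the fingers measure 114 mm over their backs; the gripper's body (76 mm by 85 mm) begins 54 mm behind the grasp point. The pads swing forward as they close: fully open they stand 13 mm farther back than shut.
Start: joints at [-86.82, 21.807, 74.336, -0, 83.858, -12.336], TCP at [0.147, -0.53, 0.231] pointing down, gripper open.
Joint ranges: [-178.18, 178.18], [-50.72, 133.34], [12.68, 142.11], [-81.47, 261.47], [9.98, 163.14], [-165.26, 165.26]. Speed limits (degrees/s): [136.94, 136.94, 180, 180, 180, 180].

### API

Orientations are given as a 3x3 rotation matrix whose columns are the frame's x, y, z axes.
In Python, from rig import env gives the robot as it stands.
- The arm moves only by the shell command python3 -m inch 'ROWS' [FORCE]. ROWS is JSON, a list that holds one entry, the list of rows, each a list of 7 numbers: the gripper command: -1 is shut, 1 is fully open, values between are in proportion, then the shift along the world's x, y, z in cm, then the turn, a rotation vector about the world's x, y, z in degrees. In form: [[[grip, dx, dy, dz, rx, ry, rz], ...]]. A call has 1 to 20 rows; each row is the pose to reach, as a shift and turn from the pose commanded when the call began; what a row does not reach only later rows make up. A row lasts 1/8 s, in which the tool goes at most 62.5 mm and 10.7 degrees, less where a joint would pass 70% of its speed; a pose out of reach is approached as far as the arm can. A call with a gripper value outside its range is refused whole. The fingers move at their own pace and stop on an object; FORCE is the grip in N (left out, the last holds). Time passes only in rows, so rows that repeat a pose let the fingers close. It gives the time, the measured TCP pose, the force and the opening at its end, in the units of the state.
- env.observe(): the state, without advancing time (a new reading comes with each control period).
- env.get_image(name): name is "scene" or "top" or "wrist"; returns a dict with "frame" (384x512x3 uint8, red, green, blue), "mtx" (3x3 intrinsics, pixels), "rvec" (rotation vector, rad) and "tvec" (3), from world to camera coordinates, as OpenCV has them. Camera axes: x right, y down, z forward; pixel columns grow to the right and rows downward; lengths in m; the calibration is good to about 2 mm. A picture is of the moment at which its call begins. There is no depth.
- env.close_job(): hands the job in, once; it reports no verdict.
The state is a dict: "time_s": time; "q": joint angles; "qvel": joint speeds; "joint_efforts": joint torques, N m; "position": TCP position; "tool_rot": TCP orientation; "ft_force": force on the tool from outside, world axes, zero at the start; "wrist_torque": the same for the moment, N m; "grip_width": finger opening in m.
Only numpy, scipy, OpenCV 4.12 (cv2) and the standard library are available. Lean on these libraries where they do the work, as an engineer would, in place of code of your own. Each camera call takes 0.05 s, during which the arm holds its last target.

### The job

Put the clean paste cups away as one nest on the round cork-topped stand, moving one at a time: first the large white cup, upright and centred on the cork, then the medium blue cup inside it, then the small green cup inside that, and last stand the glue stick upright in the small cup. Let go of each before taking the next, and leave the pin tin and the yellow tape measure where they are.

Things in the scene. Friction and masses are not known exactly. Their poses are not given: they have to be found in the camera images.
- stand_top (a point): fixed round wooden stand, 156 mm across and 12 mm high, with a 136 mm cork disc on top; it may be anywhere on the table. The point is the centre of the cork's top face, z up.
- large_cup_center (a point): large white paste cup (open at the top, straight nearly upright side, a plain round pot 28 mm high, 126 mm outside diameter at the rim, 120 mm at the foot; wall and floor 3 mm thick). Loose, standing upright on the table; can be pinched by its side wall from above. The point is its centre on its axis, half-way up, 14 mm above its underside; z is up along its axis. 
- medium_cup_center (a point): medium blue paste cup (open at the top, straight nearly upright side, a plain round pot 48 mm high, 100 mm outside diameter at the rim, 94 mm at the foot; wall and floor 3 mm thick). Loose, standing upright on the table; can be pinched by its side wall from above. The point is its centre on its axis, half-way up, 24 mm above its underside; z is up along its axis. Nested in the large cup, it stands 23 mm out of it.
- small_cup_center (a point): small green paste cup (open at the top, straight nearly upright side, a plain round pot 70 mm high, 70 mm outside diameter at the rim, 66 mm at the foot; wall and floor 3 mm thick). Loose, standing upright on the table; can be pinched by its side wall from above. The point is its centre on its axis, half-way up, 35 mm above its underside; z is up along its axis. Nested in the medium cup, it stands 25 mm out of it.
- glue_stick_center (a point): glue stick standing upright on its end, white cap above a blue and white barrel, 31 mm diameter, 96 mm high; loose. The point is its centre, half-way up, 48 mm above its underside; z is up along it. Standing in the small cup, it stands 29 mm out of it.
- pin_tin_center (a point): bystander, to be left alone: round light grey tin, 60 mm diameter, 32 mm high, loose. The point is its centre, half-way up.
- yellow_tape_measure_center (a point): bystander, to be left alone: yellow tape measure lying flat, 64 x 72 mm, 25 mm high, loose. The point is its centre, half-way up.
Things that resemble listed ones, but are neither listed nor needed, are in the scene too. Of the things shaped like the part that bears medium_cup_center, the blue one is meant.

How it is judged (in metres and radians):
On the way, in this order (a step that is already met when the one before it is completed fails the run):
1. the large white cup stands on the cork of the stand, released (horizontal distance between large_cup_center and stand_top below 0.015 m and z of large_cup_center in the frame of stand_top between 0.009 and 0.019 m and angle between large_cup_center's own z axis and vertical below 0.1 rad and linear speed of large_cup below 0.02 m/s and contact force between the fingers and large_cup below 0.1 N), for 0.2 s.
2. the medium blue cup stands inside the large one, released (horizontal distance between medium_cup_center and large_cup_center below 0.015 m and z of medium_cup_center in the frame of large_cup_center between 0.008 and 0.018 m and angle between medium_cup_center's own z axis and vertical below 0.1 rad and linear speed of medium_cup below 0.02 m/s and contact force between the fingers and medium_cup below 0.1 N), for 0.2 s.
3. the small green cup stands inside the medium one, released (horizontal distance between small_cup_center and medium_cup_center below 0.016 m and z of small_cup_center in the frame of medium_cup_center between 0.009 and 0.019 m and angle between small_cup_center's own z axis and vertical below 0.1 rad and linear speed of small_cup below 0.02 m/s and contact force between the fingers and small_cup below 0.1 N), for 0.2 s.
4. the glue stick stands upright inside the small cup, released (horizontal distance between glue_stick_center and small_cup_center below 0.02 m and z of glue_stick_center in the frame of small_cup_center between 0.011 and 0.021 m and angle between glue_stick_center's own z axis and vertical below 0.1 rad and linear speed of glue_stick below 0.02 m/s and contact force between the fingers and glue_stick below 0.1 N), for 0.2 s.
At the end, for the whole second after the job is handed in: White cup on the cork within 15 mm of its centre; blue cup on its floor (axes within 15 mm), green cup on the blue one's floor (16 mm), glue stick on the green one's floor (20 mm); heights within 5 mm, tilts under 0.1 rad, all released and at rest (all of step 1 and all of step 2 and all of step 3 and all of step 4); the robot touches nothing.
It fails at once if the pin tin is pushed more than 30 mm or tipped (distance of pin_tin_center from where it was at the start of the episode above 0.03 m or angle between pin_tin_center's own z axis and vertical above 0.5 rad).
It fails at once if the yellow tape measure is pushed more than 30 mm or tipped (distance of yellow_tape_measure_center from where it was at the start of the episode above 0.03 m or angle between yellow_tape_measure_center's own z axis and vertical above 0.5 rad).
It also fails if it takes over 147 s, if anything falls off the work surface, if the arm or the gripper's body presses on something with over 40 N, if the wrist force passes 120 N, or if a joint passes its speed limit or range.

## Working session

There is one attempt and no reset: what is moved stays moved. The work goes in short steps, Python scripts to look and compute and a shell command to move; the robot and the scene stay as the last step left them, time stands still between calls to the robot, and variables do not carry over. Pictures are saved under pics/ and viewed, and the job is handed in when it is done.

```bash
ls; mkdir -p pics
python3 - <<'E'
from rig import env
import cv2
s=env.observe(); print(s['time_s'],s['position'],s['tool_rot'],s['grip_width'])
for n in ['scene','top','wrist']:
    d=env.get_image(n); cv2.imwrite(f'pics/{n}0.png',d['frame'][:,:,::-1]); print(n,d['mtx'].tolist(),d['rvec'],d['tvec'])
E
```

```text
pics
0.0 [ 0.14710054 -0.52965895  0.23070951] [[ 2.67476660e-01 -9.25317578e-05  9.63564335e-01]
 [-9.63563259e-01  1.47221025e-03  2.67476502e-01]
 [-1.44331936e-03 -9.99998912e-01  3.04621677e-04]] 0.08574342828214286
scene [[365.8248802663871, 0.0, 250.21149113220125], [0.0, 365.8248802663871, 187.27685333071292], [0.0, 0.0, 1.0]] [ 0.60250695 -2.59179077  1.25951014] [0.53487264 0.20394398 0.87831291]
top [[383.8744143860068, 0.0, 256.66316352662665], [0.0, 383.8744143860068, 193.69503264757685], [0.0, 0.0, 1.0]] [ 2.13903751 -2.17180711  0.19171019] [-0.00561923  0.61473891  1.01225515]
wrist [[331.87124967157445, 0.0, 253.53862453520043], [0.0, 331.87124967157445, 192.74695105875026], [0.0, 0.0, 1.0]] [-2.30989772  1.75488708  0.25665186] [-0.54841105 -0.03751763  0.37940648]
```

View pics/scene0.png

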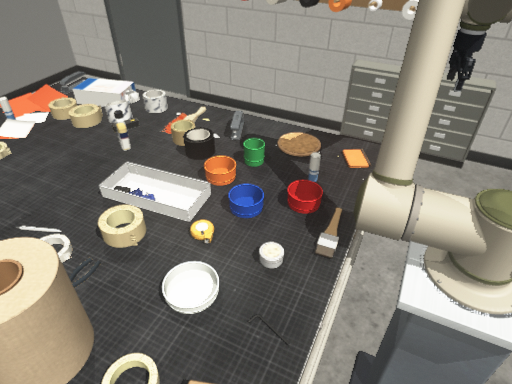

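View pics/top0.png

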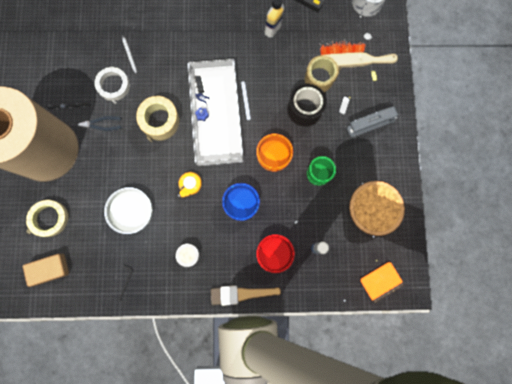

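View pics/wrist0.png

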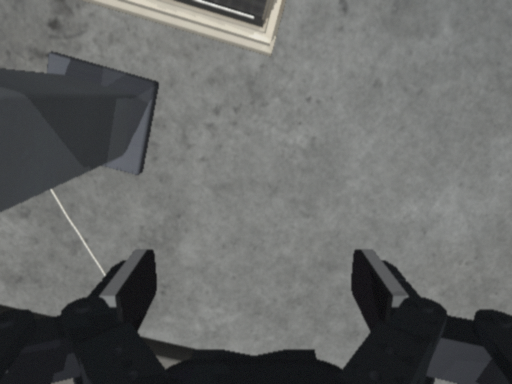

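```bash
cat > h.py <<'E'
import numpy as np, cv2
from scipy.optimize import least_squares
from rig import env
def cam(d):
    R=cv2.Rodrigues(np.array(d['rvec'],float))[0]; t=np.array(d['tvec'],float).ravel(); return R,t,-R.T@t
def ray(d,px,z):
    R,t,c=cam(d); px=np.atleast_2d(px).astype(float)
    v=np.c_[(px-d['mtx'][:2,2] if False else (px-np.array(d['mtx'])[:2,2]))/np.array(d['mtx'])[0,0],np.ones(len(px))]@R
    return c+v*((z-c[2])/v[:,2])[:,None]
def proj(d,p): return cv2.projectPoints(np.atleast_2d(p).astype(float),np.array(d['rvec'],float),np.array(d['tvec'],float),np.array(d['mtx']),None)[0].reshape(-1,2)
def circ(P,r=None):
    c0=P[:,:2].mean(0)
    if r: f=lambda p:np.hypot(*(P[:,:2]-p).T)-r; x0=c0
    else: f=lambda p:np.hypot(*(P[:,:2]-p[:2]).T)-p[2]; x0=[*c0,.04]
    s=least_squares(f,x0,loss='soft_l1',f_scale=.001); return s.x,np.median(abs(f(s.x)))
def blob(mask,near):
    n,l,st,ce=cv2.connectedComponentsWithStats(mask.astype(np.uint8)*255)
    ys,xs=np.nonzero(l); k=np.argmin((xs-near[0])**2+(ys-near[1])**2)
    m=(l==l[ys[k],xs[k]]).astype(np.uint8)
    c=max(cv2.findContours(m,cv2.RETR_EXTERNAL,cv2.CHAIN_APPROX_NONE)[0],key=len)
    return cv2.convexHull(c)[:,0],c[:,0],m
def masks(f):
    h=cv2.cvtColor(f,cv2.COLOR_RGB2HSV).astype(int); H,S,V=h[...,0],h[...,1],h[...,2]
    return dict(blue=(abs(H-113)<12)&(S>140)&(V>70),green=(abs(H-70)<15)&(S>120)&(V>50),white=(S<50)&(V>150),cork=(abs(H-13)<9)&(S>60)&(V>70))
E
python3 - <<'E'
from h import *
d=env.get_image('top'); f=d['frame']; m=masks(f); print(cam(d)[2])
o=f.copy()
for n,k,px,z,r in [('large','white',(128,210),.028,.063),('med','blue',(241,202),.048,.05),('small','green',(321,170),.07,.035),('glue','white',(321,248),.096,.0155),('stand','cork',(377,208),.012,None),('tin','white',(187,255),.032,.03)]:
    hull,c,_=blob(m[k],px); P=ray(d,c,z)
    print(n,circ(P,r),circ(P))
    cv2.drawContours(o,[c.reshape(-1,1,2)],-1,(255,0,255),1)
cr=o[100:310,90:430]; cv2.imwrite('pics/top1.png',cv2.resize(cr,None,fx=2.3,fy=2.3,interpolation=2)[:,:,::-1])
E
```

```text
[0.45607682 0.01474623 1.09287349]
large (array([0.57638234, 0.34234323]), np.float64(0.0015332526141223768)) (array([0.57641902, 0.34226782, 0.06451213]), np.float64(0.0005939534359200027))
med (array([0.59429352, 0.02967915]), np.float64(0.0010345015413398446)) (array([0.59419983, 0.02963225, 0.05105897]), np.float64(0.0005493266278662895))
small (array([ 0.67450264, -0.1921324 ]), np.float64(0.004116708269168351)) (array([ 0.67406964, -0.19122152,  0.03924892]), np.float64(0.001849028164045828))
glue (array([ 0.46404608, -0.1810295 ]), np.float64(0.0015148594130312172)) (array([ 0.46444557, -0.18090648,  0.01385183]), np.float64(0.0005884193123820349))
stand (array([ 0.57561022, -0.35832939,  0.07925714]), np.float64(0.0006437020285686573)) (array([ 0.57561022, -0.35832939,  0.07925714]), np.float64(0.0006437020285686573))
tin (array([0.45133229, 0.17746001]), np.float64(0.00043771985879846424)) (array([0.45136663, 0.177475  , 0.03038335]), np.float64(0.0005744437346833671))
```

View pics/top1.png

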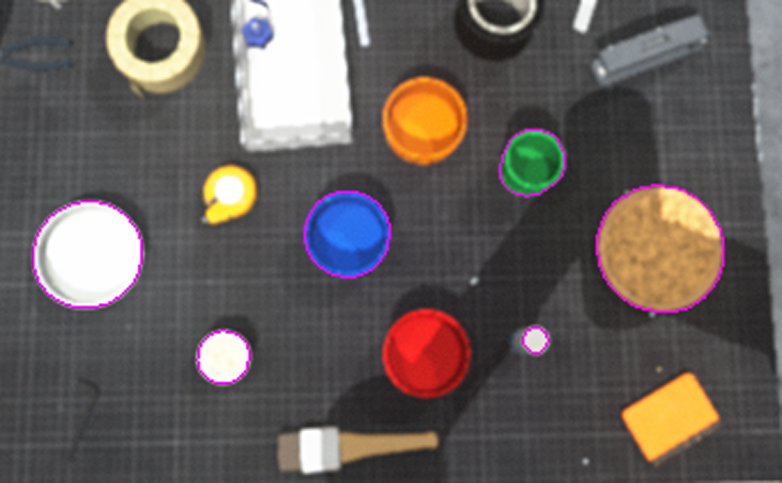

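```bash
python3 -m inch '[[[0,15,10,0,0,0,37],[0,15,10,0,0,0,37],[0,15,10,0,0,0,37],[0,30,23,0,0,0,74.5],[0,30,23,0,0,0,74.5],[0,30,23,0,0,0,74.5],[0,30,23,0,0,0,74.5],[0,30,23,0,0,0,74.5],[0,30,23,0,0,0,74.5],[0,30,23,0,0,0,74.5],[0,30,23,0,0,0,74.5],[0,30,23,0,0,0,74.5],[0,30,23,0,0,0,74.5]]]' 40
```

```text
time_s: 1.82
position: [0.447, -0.3, 0.2313]
tool_rot: [[1.0, -0.0, 0.0], [-0.0, 0.0, 1.0], [-0.0, -1.0, 0.0]]
ft_force: [-0.0, 0.4, -0.5]
grip_width: 0.0428
```

```bash
python3 -m inch '[[[0,6.8,64.2,0,0,0,0],[0,6.8,64.2,0,0,0,0],[0,6.8,64.2,0,0,0,0],[0,6.8,64.2,0,0,0,0],[0,6.8,64.2,0,0,0,0],[0,6.8,64.2,0,0,0,0],[0,6.8,64.2,0,0,0,0],[0,6.8,64.2,0,0,0,0],[0,6.8,64.2,0,0,0,0],[0,6.8,64.2,0,0,0,0],[0,6.8,64.2,0,0,0,0],[0,6.8,64.2,0,0,0,0],[0,6.8,64.2,-8,0,0,0],[0,6.8,64.2,-12,0,0,0],[0,6.8,64.2,-12,0,0,0],[0,6.8,64.2,-12,0,0,0]]]'
python3 - <<'E'
from h import *
f=[]
for n in ['wrist','scene']:
    d=env.get_image(n); g=d['frame'].copy()
    for a in np.linspace(0,2*np.pi,24):
        for r,z in((.063,.028),): 
            p=proj(d,[.5764+r*np.cos(a),.3423+r*np.sin(a),z])[0]; cv2.circle(g,(int(p[0]),int(p[1])),1,(255,0,255),-1)
    f.append(g if n=='wrist' else g)
cv2.imwrite('pics/a1.png',f[0][:,:,::-1]);cv2.imwrite('pics/a1s.png',f[1][:,:,::-1])
E
```

```text
time_s: 3.82
position: [0.5164, 0.3418, 0.114]
tool_rot: [[1.0, 0.003, 0.001], [-0.001, 0.001, 1.0], [0.003, -1.0, 0.001]]
ft_force: [-0.0, 1.3, 1.4]
grip_width: 0.043
```

View pics/a1.png

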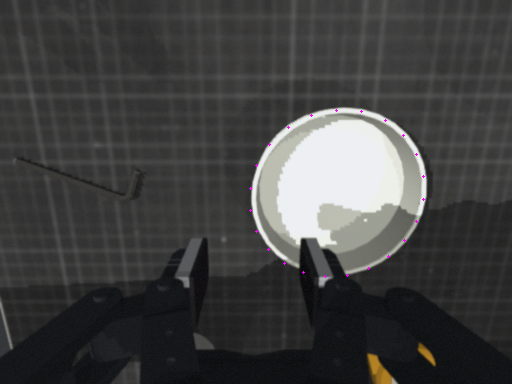

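View pics/a1s.png

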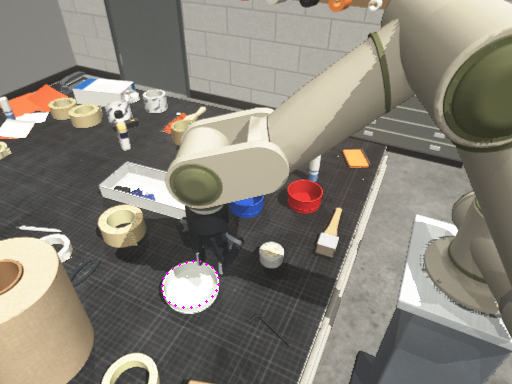

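```bash
python3 -m inch '[[[0,-0.1,0,-5,0,0,0],[0,-0.1,0,-8,0,0,0],[0,-0.1,0,-10.2,0,0,0],[0,-0.1,0,-10.2,0,0,0],[0,-0.1,0,-10.2,0,0,0],[-1,-0.1,0,-10.2,0,0,0],[-1,-0.1,0,-10.2,0,0,0],[-1,-0.1,0,-10.2,0,0,0],[-1,-0.1,0,-10.2,0,0,0],[-1,-0.1,0,-10.2,0,0,0],[-1,-0.1,0,-10.2,0,0,0],[-1,-0.1,0,-10.2,0,0,0],[-1,-0.1,0,-10.2,0,0,0]]]' 30; python3 -m inch '[[[-1,0,0,2,0,0,0],[-1,0,0,5,0,0,0],[-1,0,0,9,0,0,0],[-1,0,0,9,0,0,0],[-1,0,0,9,0,0,0]]]'
python3 - <<'E'
from h import *
d=env.get_image('wrist'); cv2.imwrite('pics/a2.png',d['frame'][:,:,::-1])
d=env.get_image('scene'); cv2.imwrite('pics/a2s.png',cv2.resize(d['frame'][180:340,100:340],None,fx=3,fy=3)[:,:,::-1])
E
```

```text
time_s: 5.55
position: [0.5147, 0.3425, 0.0102]
tool_rot: [[1.0, 0.002, -0.001], [0.001, 0.001, 1.0], [0.002, -1.0, 0.001]]
ft_force: [-0.0, 0.9, 6.6]
grip_width: 0.0034
time_s: 6.18
position: [0.5135, 0.3418, 0.0983]
tool_rot: [[1.0, -0.002, -0.0], [0.0, -0.001, 1.0], [-0.002, -1.0, -0.001]]
ft_force: [0.1, -0.0, -2.1]
grip_width: 0.0028
```

View pics/a2.png

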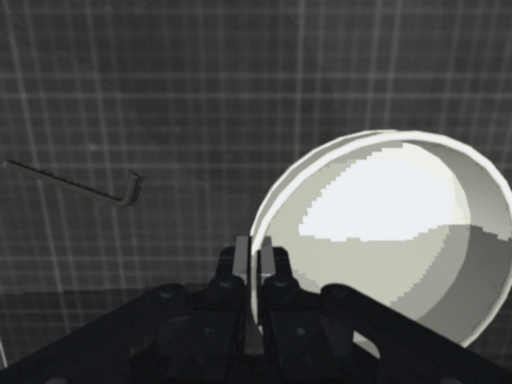

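View pics/a2s.png

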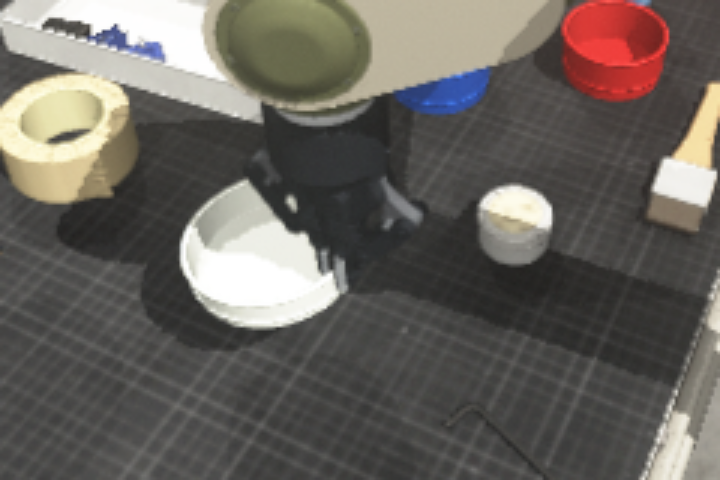

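```bash
python3 -m inch '[[[-1,0,0,5,0,0,0],[-1,0,-3,10,0,0,0],[-1,0,-8,12,0,0,0],[-1,0,-14,12,0,0,0],[-1,0,-20,12,0,0,0],[-1,0,-26,12,0,0,0],[-1,0,-32,12,0,0,0],[-1,0,-38,12,0,0,0],[-1,0,-44,12,0,0,0],[-1,0,-50,12,0,0,0],[-1,0,-56,12,0,0,0],[-1,0,-61,12,0,0,0],[-1,0,-65,12,0,0,0],[-1,0,-68,12,0,0,0],[-1,0,-70,10,0,0,0],[-1,0,-70,7,0,0,0],[-1,0,-70,5,0,0,0],[-1,0,-70,5,0,0,0],[-1,0,-70,5,0,0,0]]]'
python3 - <<'E'
from h import *
for n in ['wrist','scene','top']:
    d=env.get_image(n); cv2.imwrite(f'pics/a3{n}.png',d['frame'][:,:,::-1])
E
```

```text
time_s: 8.65
position: [0.5143, -0.3578, 0.1494]
tool_rot: [[1.0, 0.0, -0.001], [0.001, -0.0, 1.0], [0.0, -1.0, -0.0]]
ft_force: [-0.7, -0.3, -1.4]
grip_width: 0.0024
```

View pics/a3wrist.png

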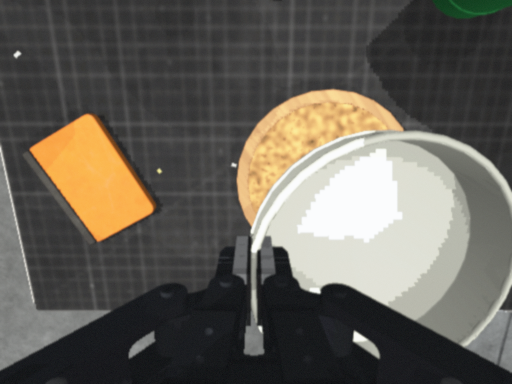

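View pics/a3scene.png

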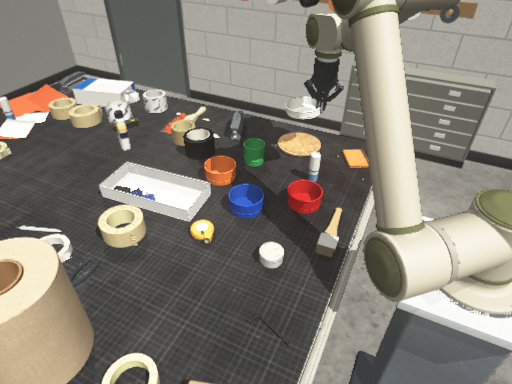

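View pics/a3top.png

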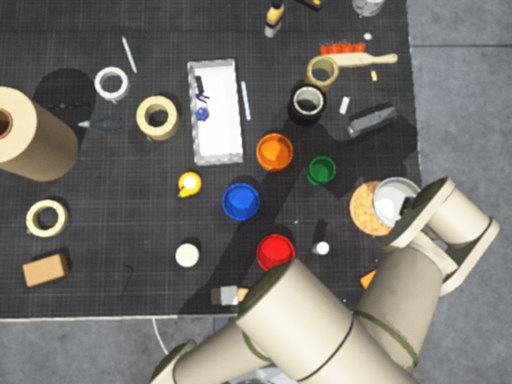

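Run:
```python
from h import *
d=env.get_image('scene'); f=d['frame']; m=masks(f)
hull,c,_=blob(m['cork'],(299,146)); P=ray(d,c,.012); print(circ(P),circ(P,.078))
d2=env.get_image('top');
cv2.imwrite('pics/a4.png',cv2.resize(f[80:170,250:350],None,fx=6,fy=6,interpolation=2)[:,:,::-1])
```

```text
(array([ 0.57613514, -0.35499056,  0.08082077]), np.float64(0.0018474132778948937)) (array([ 0.57683672, -0.35616741]), np.float64(0.002618341121578757))
```

View pics/a4.png

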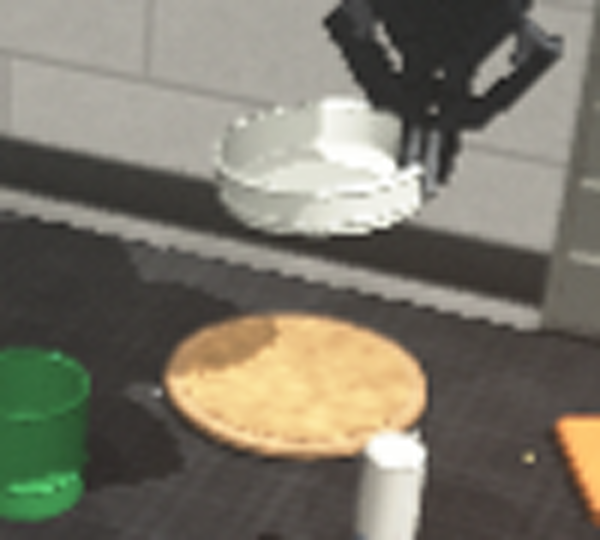

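```bash
python3 -m inch '[[[-1,0,0,-4,0,-5,0],[-1,0,0,-8,0,-5,0],[-1,0,0,-10,0,-5,0],[-1,0,0,-11,0,-5,0],[-1,0,0,-11.5,0,-5,0],[-1,0,0,-11.5,0,-5,0],[-1,0,0,-11.5,0,-5,0]]]'
python3 - <<'E'
from h import *
d=env.get_image('scene'); f=d['frame']
cv2.imwrite('pics/a5.png',cv2.resize(f[90:180,250:350],None,fx=6,fy=6,interpolation=2)[:,:,::-1])
E
```

```text
time_s: 9.78
position: [0.5145, -0.3582, 0.0351]
tool_rot: [[0.996, 0.088, -0.0], [0.0, -0.001, 1.0], [0.088, -0.996, -0.001]]
ft_force: [-0.8, -0.1, -0.1]
grip_width: 0.0021
```

View pics/a5.png

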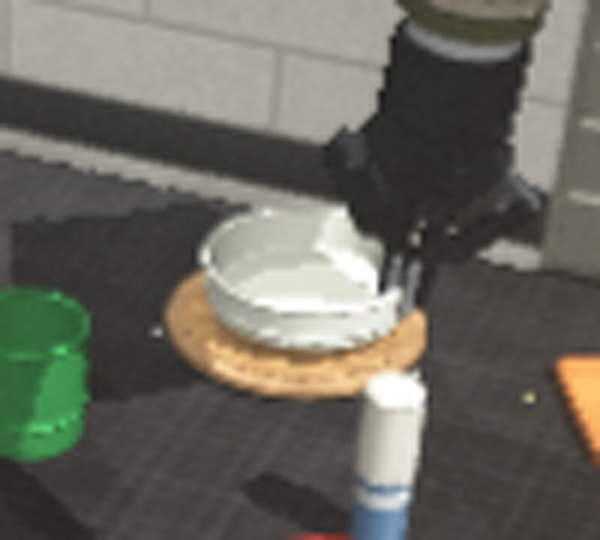

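```bash
python3 -m inch '[[[-1,0,0,-0.5,0,0,0],[-1,0,0,-1,0,0,0],[-1,0,0,-1.3,0,0,0],[-1,0,0,-1.3,0,0,0],[-1,0,0,-1.3,0,0,0],[-1,0,0,-1.3,0,0,0]]]'
```

```text
time_s: 10.58
position: [0.5142, -0.358, 0.0222]
tool_rot: [[0.996, 0.088, -0.0], [0.0, -0.001, 1.0], [0.088, -0.996, -0.001]]
ft_force: [-3.6, 2.3, 8.8]
grip_width: 0.0022
```

```bash
python3 -m inch '[[[-0.4,0,0,0,0,0,0],[-0.4,0,0,0,0,0,0],[-0.4,0,0,0,0,0,0],[-0.4,0,0,0.2,0,0,0],[-0.4,0,0,2,0,0,0],[-0.2,0,0,5,0,0,0],[-0.2,0,0,10,0,5,0],[-0.2,-3,0,16,0,5,0],[-0.2,-3,12,18,0,5,0],[-0.2,-3,18,18,0,5,0],[-0.2,-3,24,18,0,5,0],[-0.2,-3,30,18,0,5,0],[-0.2,-3,30,18,0,5,0]]]'
python3 - <<'E'
from h import *
d=env.get_image('top'); f=d['frame']; m=masks(f)
o=f.copy()
for n,k,px,z,r in [('large','white',(385,208),.040,.063),('med','blue',(241,202),.048,.05)]:
    hull,c,_=blob(m[k],px); P=ray(d,hull,z); print(n,circ(P,r),circ(P)); cv2.drawContours(o,[c.reshape(-1,1,2)],-1,(255,0,255),1)
cv2.imwrite('pics/a6.png',cv2.resize(o[100:310,190:430],None,fx=2.5,fy=2.5,interpolation=2)[:,:,::-1])
d=env.get_image('scene'); f=d['frame']
cv2.imwrite('pics/a6s.png',cv2.resize(f[90:220,200:350],None,fx=4,fy=4,interpolation=2)[:,:,::-1])
E
```

```text
time_s: 12.2
position: [0.4837, -0.0558, 0.2017]
tool_rot: [[1.0, 0.001, -0.001], [0.001, -0.0, 1.0], [0.001, -1.0, -0.0]]
ft_force: [0.5, 0.0, 0.3]
grip_width: 0.0341
large (array([ 0.57103361, -0.36070101]), np.float64(0.002307619282173372)) (array([ 0.57076816, -0.36177869,  0.06538479]), np.float64(0.0004798865444055195))
med (array([0.5940477 , 0.03019645]), np.float64(0.0009066157951764589)) (array([0.59367727, 0.02984682, 0.05102383]), np.float64(0.0002553154334752547))
```

View pics/a6.png

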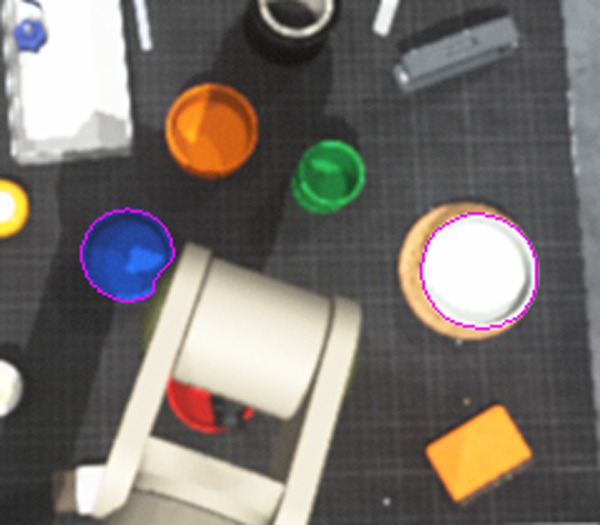

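View pics/a6s.png

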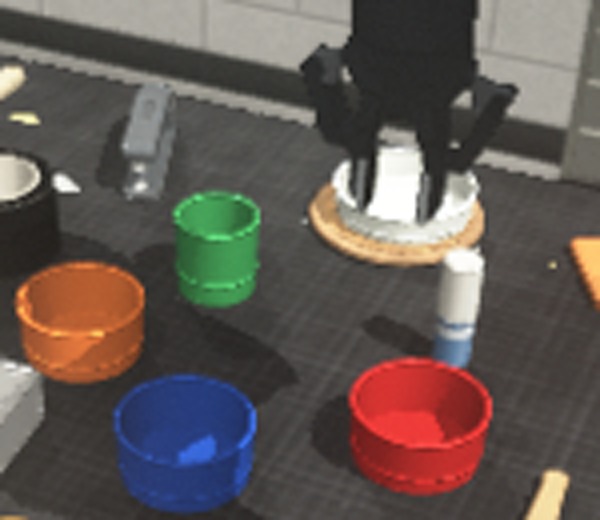

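```bash
python3 -m inch '[[[-0.2,3,4,0,0,-3.5,0],[-0.2,6.1,8.8,-4,0,-3.5,0],[-0.2,6.1,8.8,-9,0,-3.5,0],[-0.2,6.1,8.8,-9,0,-3.5,0],[-0.2,6.1,8.8,-9,0,-3.5,0],[-0.2,6.1,8.8,-9,0,-3.5,0]]]'
python3 - <<'E'
from h import *
d=env.get_image('wrist'); g=d['frame'].copy()
for a in np.linspace(0,2*np.pi,40):
    p=proj(d,[.594+.05*np.cos(a),.030+.05*np.sin(a),.048])[0]; cv2.circle(g,(int(p[0]),int(p[1])),1,(255,0,255),-1)
cv2.imwrite('pics/b1.png',g[:,:,::-1])
E
```

```text
time_s: 13.05
position: [0.546, 0.0292, 0.1135]
tool_rot: [[0.998, 0.065, 0.001], [-0.001, -0.001, 1.0], [0.065, -0.998, -0.001]]
ft_force: [-0.2, -0.0, -0.2]
grip_width: 0.0342
```

View pics/b1.png

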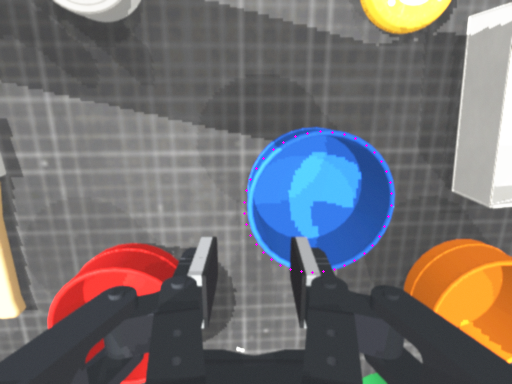

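```bash
python3 -m inch '[[[-0.2,0,0.1,-4,0,0,0],[-0.2,0,0.1,-7,0,0,0],[-0.2,0,0.1,-8.2,0,0,0],[-0.2,0,0.1,-8.2,0,0,0],[-0.2,0,0.1,-8.2,0,0,0],[-1,0,0.1,-8.2,0,0,0],[-1,0,0.1,-8.2,0,0,0],[-1,0,0.1,-8.2,0,0,0],[-1,0,0.1,-8.2,0,0,0],[-1,0,0.1,-8.2,0,0,0],[-1,0,0.1,-8.2,0,0,0],[-1,0,0.1,-8.2,0,0,0]]]' 30;  python3 -m inch '[[[-1,0,0,3,0,0,0],[-1,0,0,7,0,0,0],[-1,0,0,12,0,0,0],[-1,0,0,16,0,0,0],[-1,0,0,16,0,0,0],[-1,0,0,16,0,0,0]]]'
python3 - <<'E'
from h import *
d=env.get_image('scene'); cv2.imwrite('pics/b2.png',cv2.resize(d['frame'][90:270,170:350],None,fx=3.3,fy=3.3)[:,:,::-1])
E
```

```text
time_s: 14.6
position: [0.5456, 0.031, 0.03]
tool_rot: [[0.998, 0.063, -0.0], [0.0, -0.0, 1.0], [0.063, -0.998, -0.0]]
ft_force: [-0.9, 0.2, 6.4]
grip_width: 0.0038
time_s: 15.35
position: [0.5445, 0.0312, 0.1883]
tool_rot: [[0.998, 0.059, -0.0], [0.0, 0.0, 1.0], [0.059, -0.998, 0.0]]
ft_force: [-0.3, 0.2, -1.3]
grip_width: 0.0034
```

View pics/b2.png

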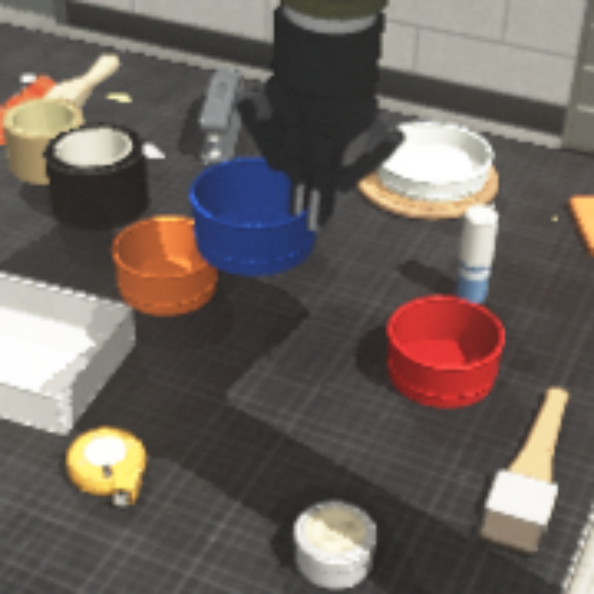

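Run:
```python
from h import *
for n,px,q in(('scene',(301,138),(299,146)),('top',(395,210),(370,205))):
    d=env.get_image(n); f=d['frame']; m=masks(f)
    hull,c,_=blob(m['white'],px); P=ray(d,hull,.040); print(n,circ(P,.063),circ(P))
    h2,c2,_=blob(m['cork'],q); P=ray(d,np.vstack([h2]),.012); print('stand',circ(P,.078))
    o=f.copy(); cv2.polylines(o,[hull.reshape(-1,1,2)],1,(255,0,255)); x,y=px
    cv2.imwrite(f'pics/b3{n}.png',cv2.resize(o[y-50:y+50,x-60:x+60],None,fx=5,fy=5,interpolation=2)[:,:,::-1])
```

```text
scene (array([ 0.55771817, -0.34258328]), np.float64(0.034695385444585475)) (array([ 0.56154343, -0.38824042,  0.11497557]), np.float64(0.00580343935324449))
stand (array([ 0.57097304, -0.34911792]), np.float64(0.0010813968304878435))
top (array([ 0.5706183 , -0.36034857]), np.float64(0.0021174139276557355)) (array([ 0.57086386, -0.36176613,  0.0654621 ]), np.float64(0.0003970793208031356))
stand (array([ 0.57474009, -0.35579589]), np.float64(0.0016771228768427404))
```

View pics/b3scene.png

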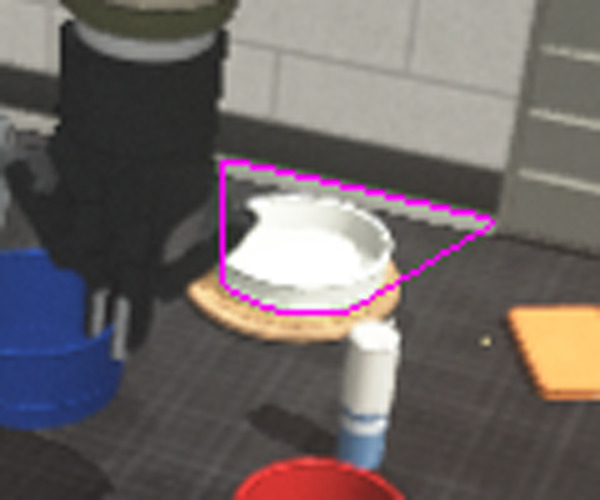

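View pics/b3top.png

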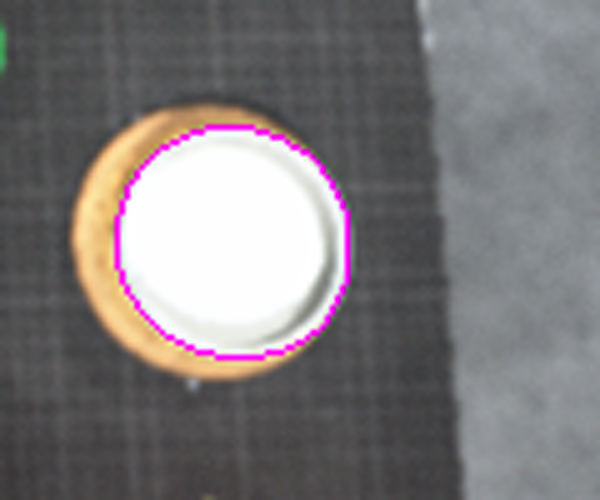

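```bash
cat >> h.py <<'E'
def half(d,pts,z,r,cut=0.3):
    P=ray(d,pts,z); nad=cam(d)[2][:2]; c=P[:,:2].mean(0)
    for _ in range(5):
        u=(c-nad)/np.linalg.norm(c-nad); v=P[:,:2]-c; v/=np.linalg.norm(v,axis=1)[:,None]
        c,e=circ(P[v@u>-cut],r); 
    return c,e
E
python3 - <<'E'
from h import *
d=env.get_image('top'); f0=cv2.imread('pics/top0.png')[:,:,::-1].copy()
h,c,_=blob(masks(f0)['cork'],(377,208)); print('stand',half(d,h,.012,.078,0),half(d,h,.012,.078))
h,c,_=blob(masks(f0)['green'],(321,170)); print('green',half(d,h,.07,.035,0),half(d,h,.07,.035))
h,c,_=blob(masks(f0)['white'],(321,248)); print('glue',half(d,h,.096,.0155,0),half(d,h,.096,.0155))
h,c,_=blob(masks(f0)['blue'],(241,202)); print('blue',half(d,h,.048,.05,0))
h,c,_=blob(masks(f0)['white'],(128,210)); print('large0',half(d,h,.028,.063,0))
h,c,_=blob(masks(d['frame'])['white'],(395,208)); print('large',half(d,h,.040,.063,0),half(d,h,.04,.063))
E
```

```text
stand (array([ 0.57662021, -0.36151028]), np.float64(0.0009231640352480308)) (array([ 0.57659966, -0.36145706]), np.float64(0.001010311905052727))
green (array([ 0.67951381, -0.19630055]), np.float64(0.0005067313724240394)) (array([ 0.67985236, -0.19581768]), np.float64(0.0004929123610471868))
glue (array([ 0.46475913, -0.17987815]), np.float64(0.0003161368381425708)) (array([ 0.46461751, -0.17996697]), np.float64(0.000495380809003276))
blue (array([0.596885  , 0.02949163]), np.float64(0.0004542353699081292))
large0 (array([0.5770443 , 0.34550319]), np.float64(0.00048745235243957685))
large (array([ 0.57190753, -0.36497685]), np.float64(0.00040811605400165735)) (array([ 0.57170824, -0.36499648]), np.float64(0.0005216610323944687))
```

```bash
python3 -m inch '[[[-1,0,-5,0,0,0,0],[-1,-1,-11,0,0,0,0],[-1,-2.3,-17,0,0,0,0],[-1,-2.3,-23,0,0,0,0],[-1,-2.3,-29,0,0,0,0],[-1,-2.3,-34,0,0,0,0],[-1,-2.3,-38,0,0,0,0],[-1,-2.3,-39.5,0,0,0,0],[-1,-2.3,-39.5,-4,0,0,0],[-1,-2.3,-39.5,-8,0,0,0],[-1,-2.3,-39.5,-10,0,0,0],[-1,-2.3,-39.5,-10,0,0,0],[-1,-2.3,-39.5,-10,0,0,0]]]'
python3 - <<'E'
from h import *
d=env.get_image('scene'); cv2.imwrite('pics/b4.png',cv2.resize(d['frame'][70:180,240:360],None,fx=5,fy=5,interpolation=2)[:,:,::-1])
d=env.get_image('wrist'); cv2.imwrite('pics/b4w.png',d['frame'][:,:,::-1])
E
```

```text
time_s: 17.18
position: [0.5226, -0.3638, 0.0904]
tool_rot: [[0.998, 0.062, -0.001], [0.001, -0.001, 1.0], [0.062, -0.998, -0.001]]
ft_force: [-0.0, -0.5, -0.9]
grip_width: 0.0038
```

View pics/b4.png

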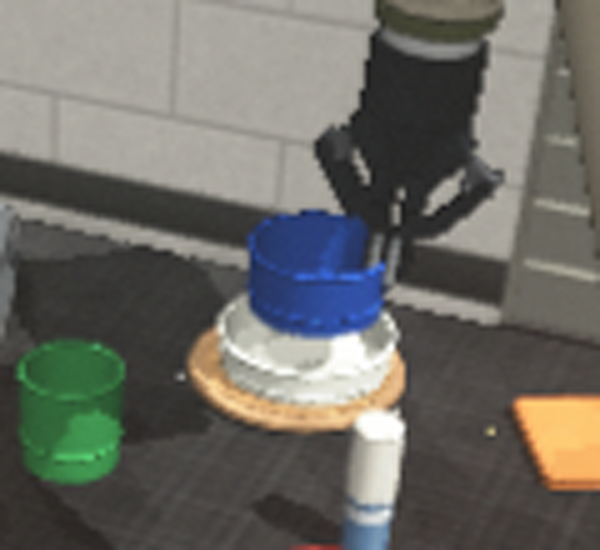

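View pics/b4w.png

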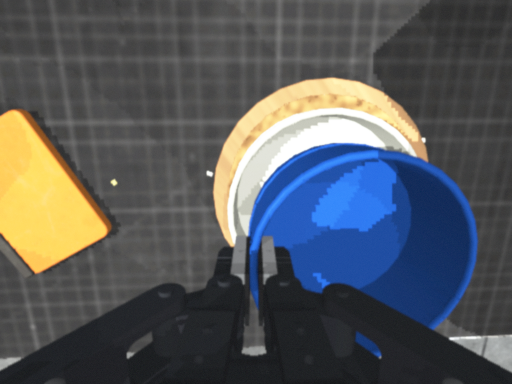

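```bash
python3 -m inch '[[[-1,0,0,-1.5,0,0,0],[-1,0,0,-3,0,0,0],[-1,0,0,-4,0,0,0],[-1,0,0,-4.4,0,0,0],[-1,0,0,-4.5,0,0,0],[-1,0,0,-4.6,0,0,0],[-1,0,0,-4.6,0,0,0],[-1,0,0,-4.6,0,0,0]]]'
python3 - <<'E'
from h import *
d=env.get_image('scene'); cv2.imwrite('pics/b5.png',cv2.resize(d['frame'][90:180,250:360],None,fx=6,fy=6,interpolation=2)[:,:,::-1])
E
```

```text
time_s: 18.27
position: [0.5222, -0.3642, 0.045]
tool_rot: [[0.998, 0.062, -0.001], [0.001, -0.001, 1.0], [0.062, -0.998, -0.001]]
ft_force: [-4.2, 2.6, 11.7]
grip_width: 0.0033
```

View pics/b5.png

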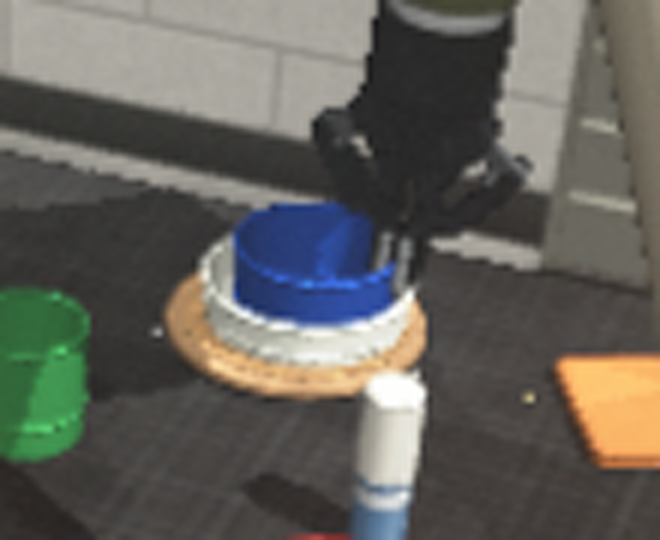

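```bash
python3 -m inch '[[[-0.5,0,0,0,0,0,0],[-0.5,0,0,0,0,0,0],[-0.5,0,0,0,0,0,0],[-0.5,0,0,0.2,0,0,0],[-0.5,0,0,2,0,0,0],[-0.2,0,0,5,0,0,0],[-0.2,0,0,10,0,3.5,0],[-0.2,-3,0,14,0,3.5,0],[-0.2,-3,12,16,0,3.5,0],[-0.2,-3,18,16,0,3.5,0],[-0.2,-3,24,16,0,3.5,0],[-0.2,-3,30,16,0,3.5,0],[-0.2,-3,36,16,0,3.5,0],[-0.2,-3,36,16,0,3.5,0]]]'
python3 - <<'E'
from h import *
d=env.get_image('top'); f=d['frame']; m=masks(f)
h,c,_=blob(m['blue'],(390,208)); print('blue',half(d,h,.063,.05,0),circ(ray(d,h,.063)))
h,c,_=blob(m['white'],(410,208)); print('large',half(d,h,.040,.063,0))
h,c,_=blob(m['green'],(321,170)); print('green',half(d,h,.07,.035,0))
cv2.imwrite('pics/b6.png',cv2.resize(f[150:260,280:440],None,fx=4,fy=4,interpolation=2)[:,:,::-1])
d=env.get_image('scene'); f=d['frame']
cv2.imwrite('pics/b6s.png',cv2.resize(f[90:220,200:350],None,fx=4,fy=4,interpolation=2)[:,:,::-1])
E
```

```text
time_s: 20.08
position: [0.4917, -0.0016, 0.2037]
tool_rot: [[1.0, 0.001, -0.001], [0.001, 0.0, 1.0], [0.001, -1.0, 0.0]]
ft_force: [0.4, 0.1, 0.5]
grip_width: 0.034
blue (array([ 0.56721784, -0.35941115]), np.float64(0.0005854542658064212)) (array([ 0.56569132, -0.3584235 ,  0.05007703]), np.float64(0.0012696212283828737))
large (array([ 0.57134157, -0.36455908]), np.float64(0.00045273379465522734))
green (array([ 0.67974406, -0.19633767]), np.float64(0.0005789089661033114))
```

View pics/b6.png

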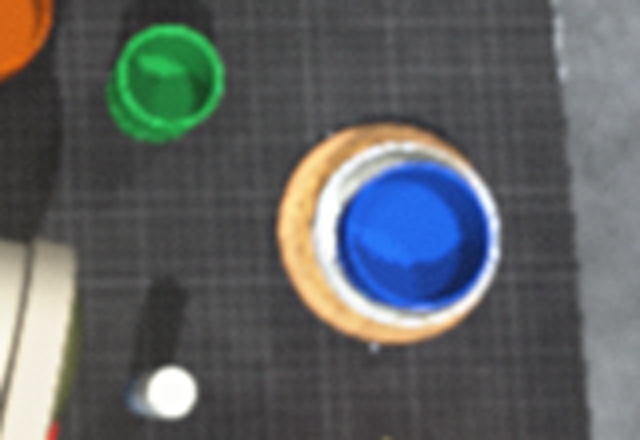

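View pics/b6s.png

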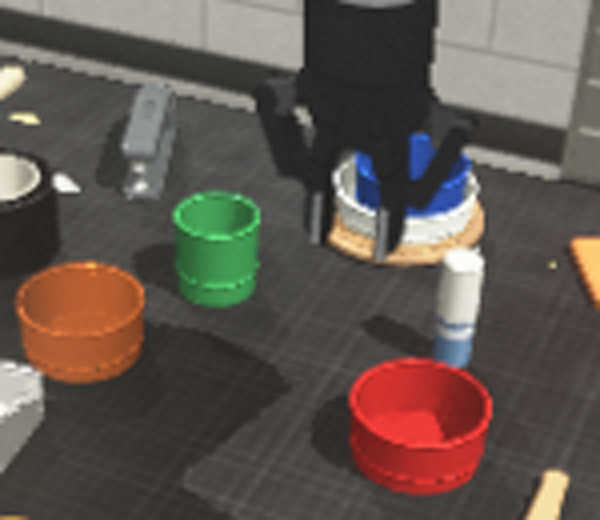

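```bash
python3 -m inch '[[[1,5,-5,0,0,0,0],[1,9,-9,0,0,0,0],[1,14,-14,0,0,0,0],[1,18.7,-19.3,0,0,0,0],[1,18.7,-19.3,-4,0,0,0],[1,18.7,-19.3,-6,0,0,0],[1,18.7,-19.3,-6,0,0,0],[1,18.7,-19.3,-6,0,0,0],[1,18.7,-19.3,-6,0,0,0]]]'
python3 - <<'E'
from h import *
d=env.get_image('wrist'); g=d['frame'].copy()
for a in np.linspace(0,2*np.pi,40):
    p=proj(d,[.679+.035*np.cos(a),-.196+.035*np.sin(a),.07])[0]; cv2.circle(g,(int(p[0]),int(p[1])),1,(255,0,255),-1)
cv2.imwrite('pics/c1.png',g[:,:,::-1])
d=env.get_image('scene'); cv2.imwrite('pics/c1s.png',cv2.resize(d['frame'][60:180,200:360],None,fx=4,fy=4,interpolation=2)[:,:,::-1])
E
```

```text
time_s: 21.3
position: [0.6794, -0.1971, 0.145]
tool_rot: [[1.0, 0.002, -0.0], [0.0, -0.001, 1.0], [0.002, -1.0, -0.001]]
ft_force: [0.4, -0.1, 1.3]
grip_width: 0.0855
```

View pics/c1.png

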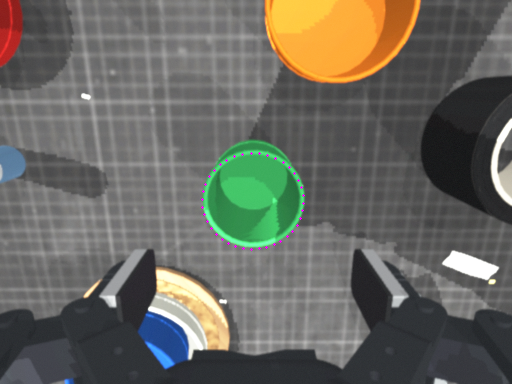

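View pics/c1s.png

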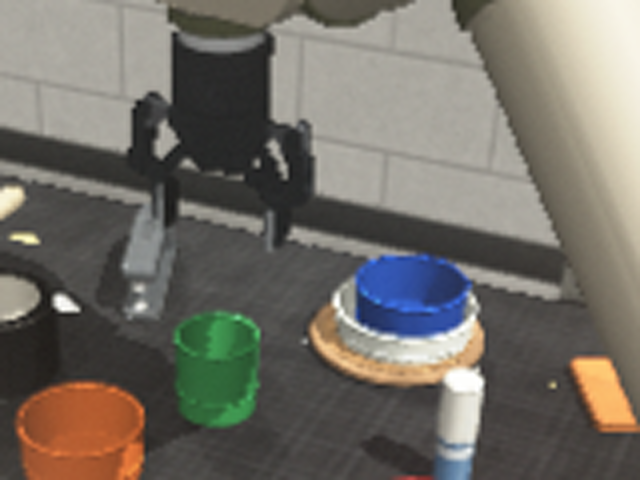

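```bash
python3 -m inch '[[[1,0,0.1,-4,0,0,0],[1,0,0.1,-7,0,0,0],[1,0,0.1,-9,0,0,0],[1,0,0.1,-10.1,0,0,0],[1,0,0.1,-10.1,0,0,0],[1,0,0.1,-10.1,0,0,0],[0.6,0,0.1,-10.1,0,0,0],[0.3,0,0.1,-10.1,0,0,0],[-1,0,0.1,-10.1,0,0,0],[-1,0,0.1,-10.1,0,0,0],[-1,0,0.1,-10.1,0,0,0],[-1,0,0.1,-10.1,0,0,0],[-1,0,0.1,-10.1,0,0,0],[-1,0,0.1,-10.1,0,0,0]]]' 30;  python3 -m inch '[[[-1,0,0,2,0,0,0],[-1,0,0,6,0,0,0],[-1,0,0,11,0,0,0],[-1,0,0,15,0,0,0],[-1,0,0,15,0,0,0],[-1,0,0,15,0,0,0]]]'
python3 - <<'E'
from h import *
d=env.get_image('wrist'); cv2.imwrite('pics/c2.png',d['frame'][:,:,::-1])
d=env.get_image('scene'); cv2.imwrite('pics/c2s.png',cv2.resize(d['frame'][40:180,200:360],None,fx=4,fy=4,interpolation=2)[:,:,::-1])
E
```

```text
time_s: 23.15
position: [0.6796, -0.1961, 0.0437]
tool_rot: [[1.0, 0.002, -0.0], [0.0, -0.001, 1.0], [0.002, -1.0, -0.001]]
ft_force: [-1.4, 1.3, 6.3]
grip_width: 0.0685
time_s: 23.9
position: [0.6787, -0.1958, 0.1913]
tool_rot: [[1.0, -0.002, -0.0], [0.0, 0.001, 1.0], [-0.002, -1.0, 0.001]]
ft_force: [0.4, -0.5, -0.8]
grip_width: 0.0687
```

View pics/c2.png

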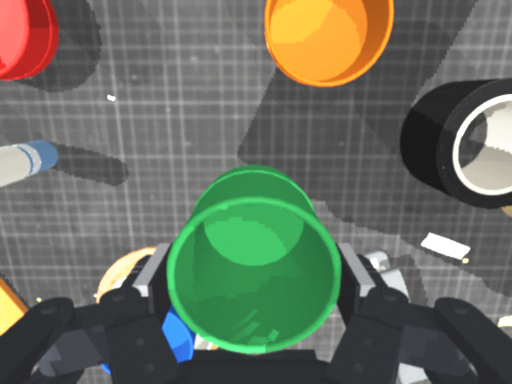

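View pics/c2s.png

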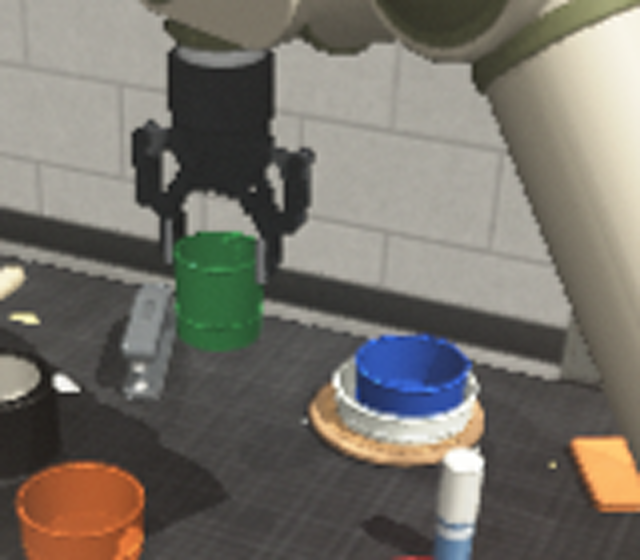

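```bash
python3 -m inch '[[[-1,-3,-5,0,0,0,0],[-1,-7,-9,0,0,0,0],[-1,-10,-14,0,0,0,0],[-1,-11.2,-16.3,0,0,0,0],[-1,-11.2,-16.3,-3,0,0,0],[-1,-11.2,-16.3,-6,0,0,0],[-1,-11.2,-16.3,-6,0,0,0],[-1,-11.2,-16.3,-6,0,0,0]]]'
python3 - <<'E'
from h import *
d=env.get_image('wrist'); cv2.imwrite('pics/c3.png',d['frame'][:,:,::-1])
d=env.get_image('scene'); cv2.imwrite('pics/c3s.png',cv2.resize(d['frame'][60:170,240:360],None,fx=5,fy=5,interpolation=2)[:,:,::-1])
E
```

```text
time_s: 25.0
position: [0.5675, -0.3591, 0.1331]
tool_rot: [[1.0, 0.001, -0.0], [0.0, -0.001, 1.0], [0.001, -1.0, -0.001]]
ft_force: [-0.4, 0.2, 0.5]
grip_width: 0.0689
```

View pics/c3.png

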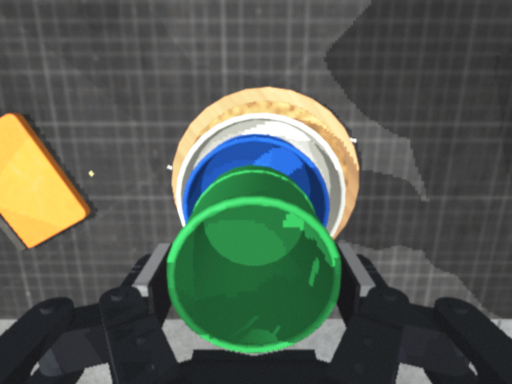

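View pics/c3s.png

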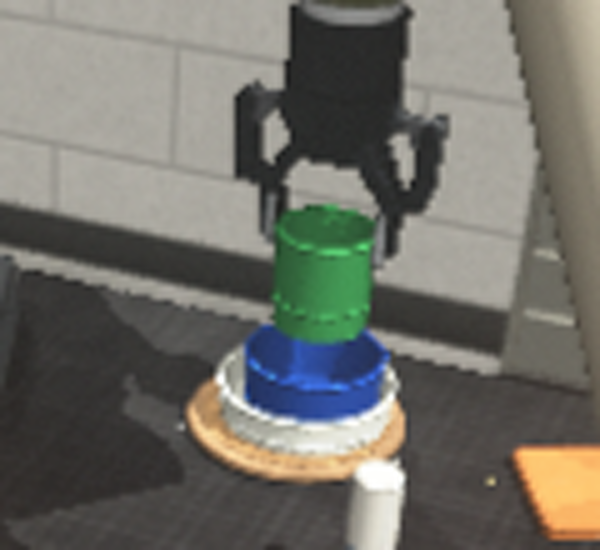

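```bash
python3 -m inch '[[[-1,0,0,-2,0,0,0],[-1,0,0,-4,0,0,0],[-1,0,0,-5.5,0,0,0],[-1,0,0,-6.5,0,0,0],[-1,0,0,-7,0,0,0],[-1,0,0,-7.1,0,0,0],[-1,0,0,-7.1,0,0,0],[-1,0,0,-7.1,0,0,0]]]'
python3 - <<'E'
from h import *
d=env.get_image('scene'); cv2.imwrite('pics/c4s.png',cv2.resize(d['frame'][70:180,240:360],None,fx=5,fy=5,interpolation=2)[:,:,::-1])
E
```

```text
time_s: 26.1
position: [0.5673, -0.3591, 0.0618]
tool_rot: [[1.0, 0.001, -0.0], [0.0, -0.001, 1.0], [0.001, -1.0, -0.001]]
ft_force: [0.1, 0.6, 1.6]
grip_width: 0.068
```

View pics/c4s.png

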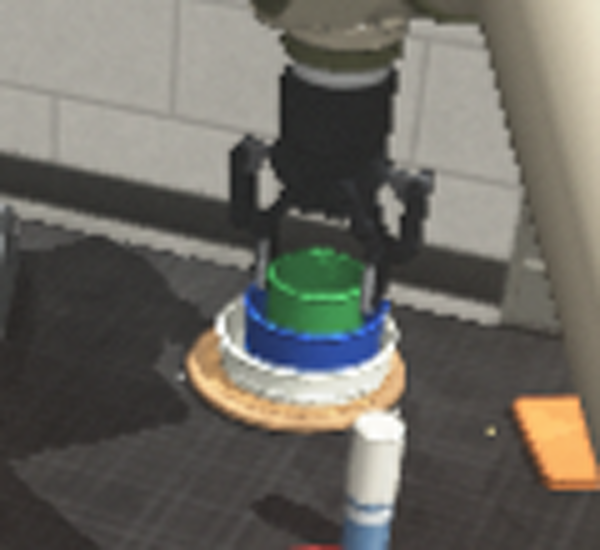

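```bash
python3 -m inch '[[[0.7,0,0,-0.05,0,0,0],[0.7,0,0,-0.05,0,0,0],[0.7,0,0,-0.05,0,0,0],[0.75,0,0,0.2,0,0,0],[0.85,0,0,1,0,0,0],[0.9,0,0,3,0,0,0],[1,0,0,6,0,0,0],[1,0,0,12,0,0,0],[1,-5,4,14,0,0,0],[1,-9,9,14,0,0,0],[1,-9,15,14,0,0,0],[1,-9,21,14,0,0,0],[1,-9,27,14,0,0,0],[1,-9,33,14,0,0,0],[1,-9,33,14,0,0,0]]]'
python3 - <<'E'
from h import *
d=env.get_image('top'); f=d['frame']; m=masks(f)
h,c,_=blob(m['blue'],(375,208)); print('blue',half(d,h,.063,.05,0))
h,c,_=blob(m['white'],(410,208)); print('large',half(d,h,.040,.063,0))
h,c,_=blob(m['green'],(385,208)); print('green',half(d,h,.088,.035,0),circ(ray(d,h,.088)))
h,c,_=blob(m['white'],(321,248)); print('glue',half(d,h,.096,.0155,0))
cv2.imwrite('pics/c6.png',cv2.resize(f[150:270,280:440],None,fx=4,fy=4,interpolation=2)[:,:,::-1])
d=env.get_image('scene'); f=d['frame']
cv2.imwrite('pics/c6s.png',cv2.resize(f[90:220,200:350],None,fx=4,fy=4,interpolation=2)[:,:,::-1])
E
```

```text
time_s: 28.02
position: [0.4767, -0.0256, 0.2022]
tool_rot: [[1.0, 0.001, -0.006], [0.006, 0.0, 1.0], [0.001, -1.0, 0.0]]
ft_force: [0.0, -0.3, -0.3]
grip_width: 0.0854
blue (array([ 0.5669128 , -0.35930102]), np.float64(0.0004839677658784909))
large (array([ 0.57047425, -0.3643792 ]), np.float64(0.00026363887522249524))
green (array([ 0.56530131, -0.35884502]), np.float64(0.0007856547199198843)) (array([ 0.56343312, -0.35217321,  0.04005901]), np.float64(0.0008637010938453288))
glue (array([ 0.46394945, -0.18172892]), np.float64(0.00037907997806898436))
```

View pics/c6.png

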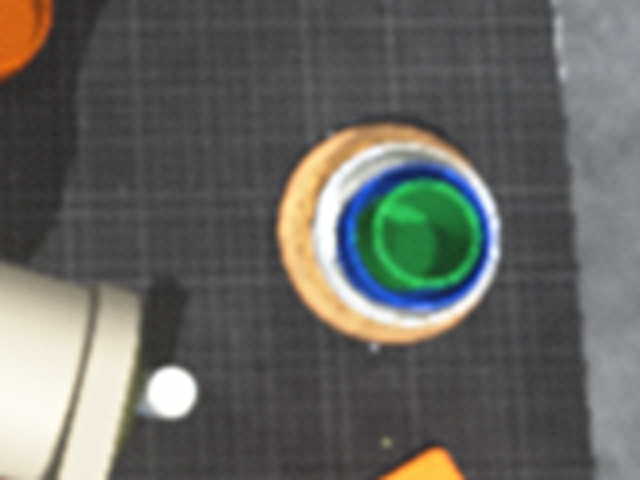

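View pics/c6s.png

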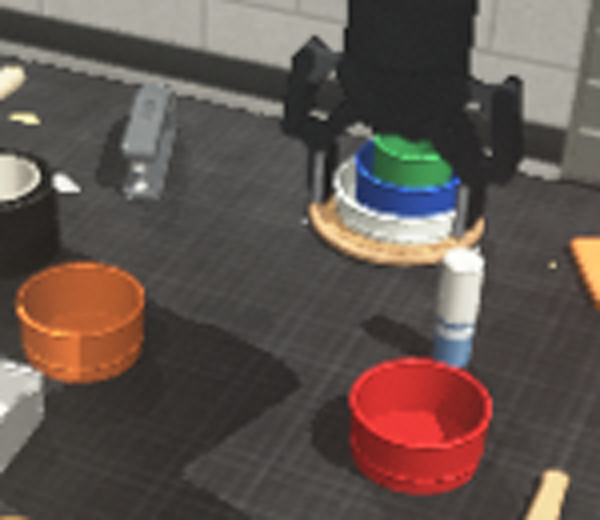

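```bash
python3 -m inch '[[[0.4,0,-4,0,0,0,0],[0.4,-1.3,-9,0,0,0,0],[0.4,-1.3,-15.2,0,0,0,0],[0.4,-1.3,-15.2,-3,0,0,0],[0.4,-1.3,-15.2,-5,0,0,0],[0.4,-1.3,-15.2,-5,0,0,0],[0.4,-1.3,-15.2,-5,0,0,0],[0.4,-1.3,-15.2,-5,0,0,0]]]'
python3 - <<'E'
from h import *
d=env.get_image('wrist'); f=d['frame']; g=f.copy()
m=masks(f)['white']
p0=proj(d,[.464,-.181,.096])[0]; print(p0)
h,c,_=blob(m,p0); P=ray(d,h,.096); print(half(d,h,.096,.0155,0), circ(P))
for a in np.linspace(0,2*np.pi,30):
    p=proj(d,[.464+.0155*np.cos(a),-.181+.0155*np.sin(a),.096])[0]; cv2.circle(g,(int(p[0]),int(p[1])),1,(255,0,255),-1)
cv2.imwrite('pics/d1.png',g[:,:,::-1])
E
```

```text
time_s: 29.12
position: [0.4644, -0.1814, 0.1523]
tool_rot: [[1.0, 0.001, -0.0], [0.0, -0.001, 1.0], [0.001, -1.0, -0.001]]
ft_force: [0.8, -1.2, 0.4]
grip_width: 0.0596
[253.28624865 213.57173725]
(array([ 0.46527943, -0.17979131]), np.float64(4.556538012057219e-05)) (array([ 0.46560956, -0.17362143,  0.02018522]), np.float64(0.0014488579888420807))
```

View pics/d1.png

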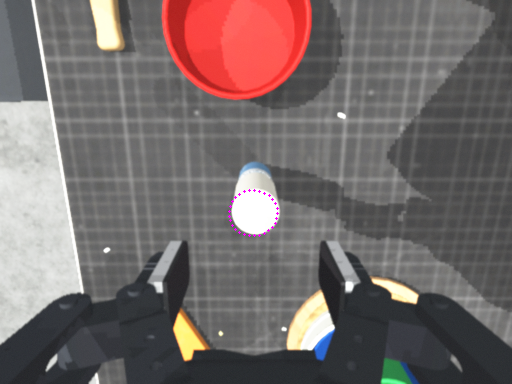

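```bash
python3 -m inch '[[[0.4,0.1,0.1,-4,0,0,0],[0.4,0.1,0.1,-7,0,0,0],[0.4,0.1,0.1,-8.2,0,0,0],[0.4,0.1,0.1,-8.2,0,0,0],[0.4,0.1,0.1,-8.2,0,0,0],[0,0.1,0.1,-8.2,0,0,0],[-0.2,0.1,0.1,-8.2,0,0,0],[-1,0.1,0.1,-8.2,0,0,0],[-1,0.1,0.1,-8.2,0,0,0],[-1,0.1,0.1,-8.2,0,0,0],[-1,0.1,0.1,-8.2,0,0,0],[-1,0.1,0.1,-8.2,0,0,0],[-1,0.1,0.1,-8.2,0,0,0]]]' 30;  python3 -m inch '[[[-1,0,0,2,0,0,0],[-1,0,0,6,0,0,0],[-1,0,0,11,0,0,0],[-1,0,0,13,0,0,0],[-1,0,0,13,0,0,0],[-1,0,0,13,0,0,0]]]'
python3 - <<'E'
from h import *
d=env.get_image('wrist'); cv2.imwrite('pics/d2.png',d['frame'][:,:,::-1])
d=env.get_image('scene'); cv2.imwrite('pics/d2s.png',cv2.resize(d['frame'][60:200,240:390],None,fx=4,fy=4,interpolation=2)[:,:,::-1])
E
```

```text
time_s: 30.8
position: [0.4654, -0.1801, 0.0698]
tool_rot: [[1.0, 0.001, -0.0], [0.0, -0.001, 1.0], [0.001, -1.0, -0.001]]
ft_force: [0.0, -0.2, 6.2]
grip_width: 0.0304
time_s: 31.55
position: [0.4646, -0.1796, 0.198]
tool_rot: [[1.0, -0.002, -0.0], [0.0, 0.001, 1.0], [-0.002, -1.0, 0.001]]
ft_force: [0.6, 0.6, -1.0]
grip_width: 0.0301
```

View pics/d2.png

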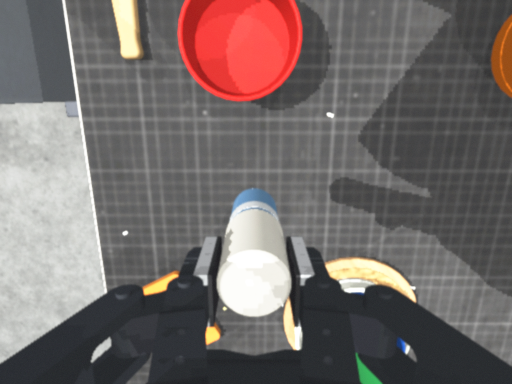

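View pics/d2s.png

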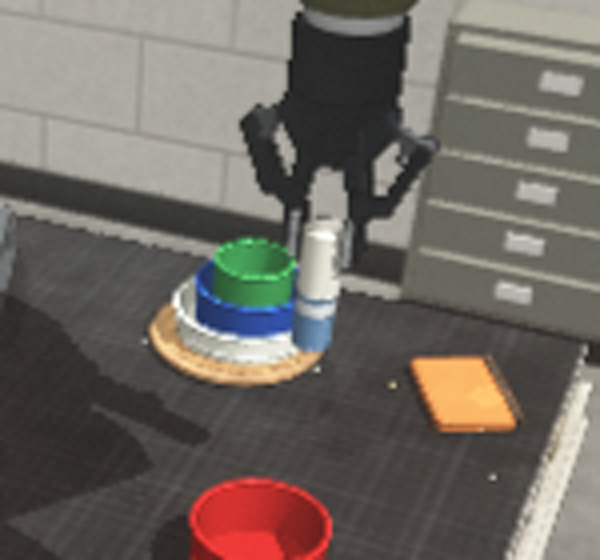

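```bash
python3 -m inch '[[[-1,0,0,3,0,0,0],[-1,3,-5,3,0,0,0],[-1,6,-10,3,0,0,0],[-1,9,-15,3,0,0,0],[-1,10.1,-17.9,3,0,0,0],[-1,10.1,-17.9,0,0,0,0],[-1,10.1,-17.9,-2.5,0,0,0],[-1,10.1,-17.9,-2.5,0,0,0],[-1,10.1,-17.9,-2.5,0,0,0]]]'
python3 - <<'E'
from h import *
d=env.get_image('wrist'); cv2.imwrite('pics/d3.png',d['frame'][:,:,::-1])
d=env.get_image('scene'); cv2.imwrite('pics/d3s.png',cv2.resize(d['frame'][50:170,240:370],None,fx=4.5,fy=4.5,interpolation=2)[:,:,::-1])
E
```

```text
time_s: 32.78
position: [0.5664, -0.3591, 0.1751]
tool_rot: [[1.0, 0.001, -0.0], [0.0, -0.001, 1.0], [0.001, -1.0, -0.001]]
ft_force: [0.1, 0.1, -0.5]
grip_width: 0.03
```

View pics/d3.png

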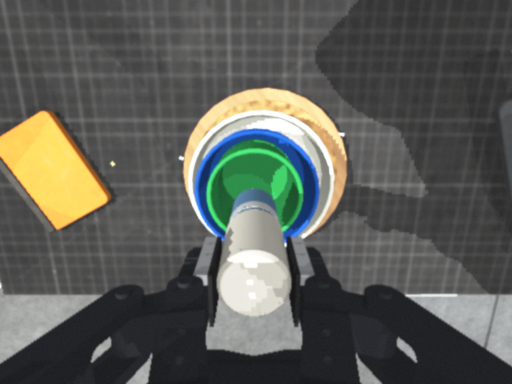

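View pics/d3s.png

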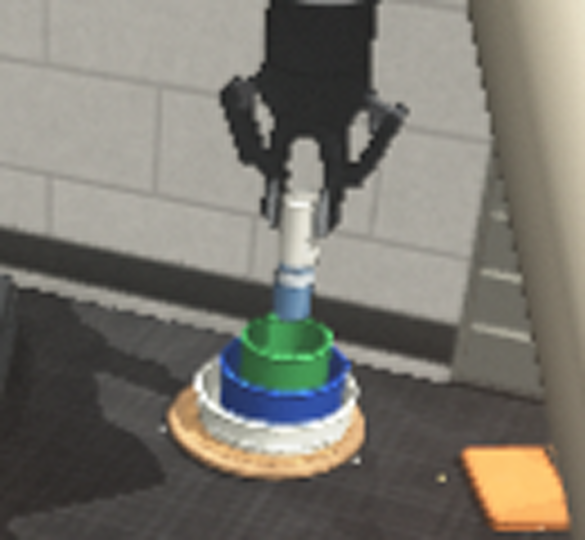

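Aligned over the green cup; lowering.

```bash
python3 -m inch '[[[-1,0,0,-2,0,0,0],[-1,0,0,-4,0,0,0],[-1,0,0,-6,0,0,0],[-1,0,0,-7.5,0,0,0],[-1,0,0,-8.2,0,0,0],[-1,0,0,-8.4,0,0,0],[-1,0,0,-8.5,0,0,0],[-1,0,0,-8.5,0,0,0],[-1,0,0,-8.5,0,0,0]]]'
python3 - <<'E'
from h import *
d=env.get_image('wrist'); cv2.imwrite('pics/d4.png',d['frame'][:,:,::-1])
d=env.get_image('scene'); cv2.imwrite('pics/d4s.png',cv2.resize(d['frame'][50:170,240:370],None,fx=4.5,fy=4.5,interpolation=2)[:,:,::-1])
E
```

```text
time_s: 34.0
position: [0.5664, -0.3592, 0.0909]
tool_rot: [[1.0, 0.001, -0.0], [0.0, -0.002, 1.0], [0.001, -1.0, -0.002]]
ft_force: [-0.9, 1.4, 5.0]
grip_width: 0.0301
```

View pics/d4s.png

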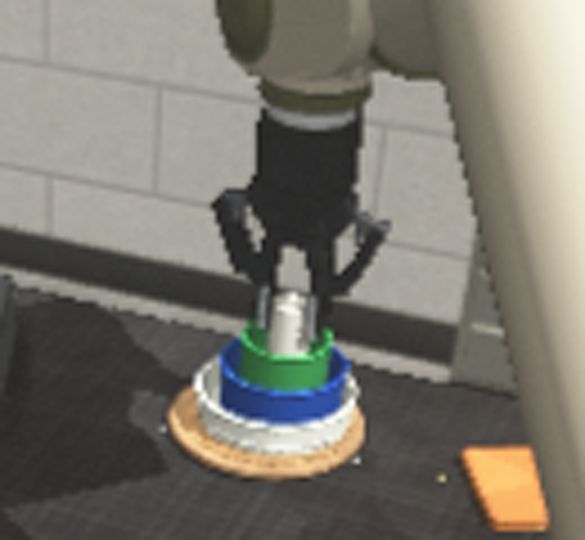

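```bash
python3 -m inch '[[[-0.1,0,0,0,0,0,0],[-0.1,0,0,0,0,0,0],[-0.1,0,0,0,0,0,0],[0,0,0,0.3,0,0,0],[0,0,0,1,0,0,0],[0.2,0,0,3,0,0,0],[0.2,0,0,6,0,0,0],[0.2,0,0,12,0,0,0],[0.2,-5,4,14,0,0,0],[0.2,-9,9,14,0,0,0],[0.2,-9,15,14,0,0,0],[0.2,-9,21,14,0,0,0],[0.2,-9,27,14,0,0,0],[0.2,-9,33,14,0,0,0],[0.2,-9,39,14,0,0,0],[0.2,-9,39,14,0,0,0],[0.2,-9,39,14,0,0,0],[0.2,-9,39,14,0,0,0]]]'
python3 - <<'E'
from h import *
d=env.get_image('top'); f=d['frame']; m=masks(f)
h,c,_=blob(m['blue'],(375,208)); print('blue',half(d,h,.063,.05,0))
h,c,_=blob(m['green'],(385,208)); print('green',half(d,h,.088,.035,0))
p=proj(d,[.566,-.359,.117])[0]; h,c,_=blob(m['white'],p); print('glue',half(d,h,.117,.0155,0))
h,c,_=blob(m['white'],(187,255)); print('tin',circ(ray(d,c,.032),.03))
h,c,_=blob(m['white'],(410,208)); print('large',half(d,h,.040,.063,0))
cv2.imwrite('pics/e6.png',cv2.resize(f[150:270,280:440],None,fx=4,fy=4,interpolation=2)[:,:,::-1])
d=env.get_image('scene'); f=d['frame']
cv2.imwrite('pics/e6s.png',f[:,:,::-1])
cv2.imwrite('pics/e6c.png',cv2.resize(f[90:180,240:360],None,fx=5,fy=5,interpolation=2)[:,:,::-1])
E
```

```text
time_s: 36.35
position: [0.4763, 0.0299, 0.2294]
tool_rot: [[1.0, 0.0, 0.002], [-0.002, -0.0, 1.0], [0.0, -1.0, -0.0]]
ft_force: [0.2, -0.3, 1.1]
grip_width: 0.0515
blue (array([ 0.56681122, -0.35927014]), np.float64(0.0006635887286337433))
green (array([ 0.56516193, -0.35854954]), np.float64(0.0004614808631034015))
glue (array([ 0.56508078, -0.36061856]), np.float64(0.00031315146944251374))
tin (array([ 0.29616858, -0.02040552]), np.float64(0.2538984304315198))
large (array([ 0.57057982, -0.3642513 ]), np.float64(0.00017136228802606956))
```

View pics/e6.png

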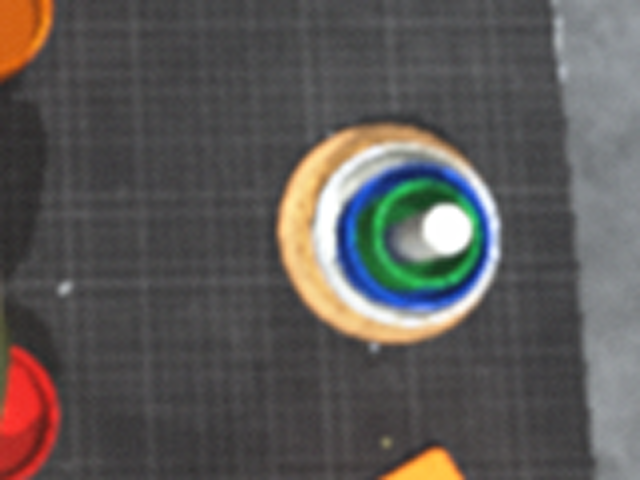

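View pics/e6s.png

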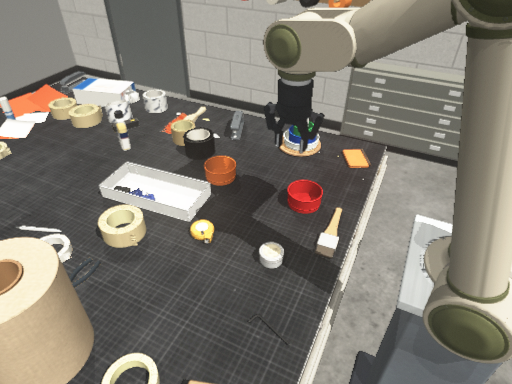

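View pics/e6c.png

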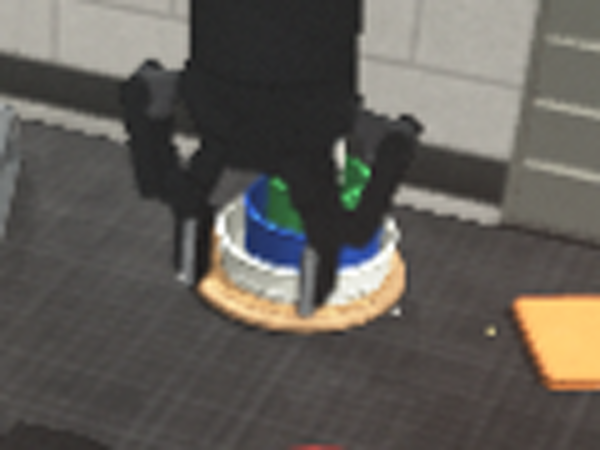

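```bash
python3 -m inch '[[[0.2,-2,6,0,0,0,0],[0.2,-4,12,0,0,0,0],[0.2,-5,18,0,0,0,0],[0.2,-5,22,0,0,0,0],[0.2,-5,22,0,0,0,0],[0.2,-5,22,0,0,0,0],[0.2,-5,22,0,0,0,0]]]'
python3 - <<'E'
from h import *
d=env.get_image('scene'); f=d['frame']
cv2.imwrite('pics/e7c.png',cv2.resize(f[90:180,240:360],None,fx=5,fy=5,interpolation=2)[:,:,::-1])
E
```

```text
time_s: 37.33
position: [0.4265, 0.2499, 0.2293]
tool_rot: [[1.0, -0.0, 0.002], [-0.002, -0.0, 1.0], [-0.0, -1.0, -0.0]]
ft_force: [0.4, 0.2, 0.3]
grip_width: 0.0509
```

View pics/e7c.png

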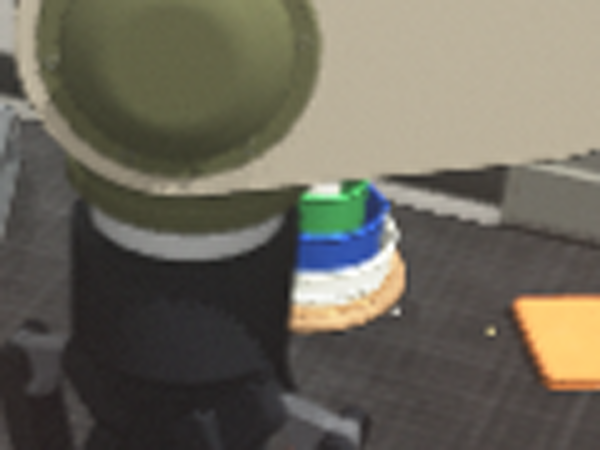

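```bash
python3 -m inch '[[[0.2,0,-6,0,0,0,0],[0.2,-2,-12,0,0,0,0],[0.2,-4,-16,0,0,0,0],[0.2,-6,-16,0,0,0,0],[0.2,-6,-16,0,0,0,0],[0.2,-6,-16,0,0,0,0]]]'
python3 - <<'E'
from h import *
d=env.get_image('scene'); f=d['frame']
cv2.imwrite('pics/e8c.png',cv2.resize(f[90:190,240:360],None,fx=5,fy=5,interpolation=2)[:,:,::-1])
E
```

```text
time_s: 38.12
position: [0.3668, 0.0909, 0.2295]
tool_rot: [[1.0, 0.001, -0.0], [0.0, -0.0, 1.0], [0.001, -1.0, -0.0]]
ft_force: [0.0, 0.1, 0.5]
grip_width: 0.0509
```

View pics/e8c.png

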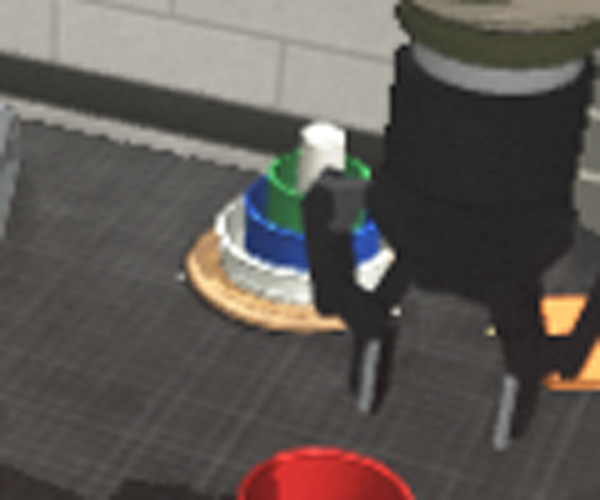

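The scene view shows the whole nest standing upright, with the glue stick cap at about (322,145) in the crop.

```bash
python3 -c "
from rig import env
env.close_job()"
```

```text
the job is handed in; nothing more can be done
```

The nest is built on the cork stand and the job is handed in, at about 38 s of the 147 s allowed. I pinched the white and blue cups by the side wall. I gripped the green cup across its rim and the glue stick by its cap, and let go of each before taking the next.

**Final checks, from the top camera:**

| Pair | Offset between axes | Limit |
|---|---|---|
| White cup to cork centre | about 7 mm | 15 mm |
| Blue cup to white cup | about 6 mm | 15 mm |
| Green cup to blue cup | about 2 mm | 16 mm |
| Glue stick to green cup | about 2 mm | 20 mm |

- **Heights and tilts:** I judged these only from the scene view, where everything looks seated and upright, and from the tool heights at release. I did not measure them in the images.
- **Bystanders:** The pin tin's last position measurement failed because the arm hid it from the top camera. In the scene view the tin and the yellow tape measure look where they were at the start. I did not measure the tape measure.
- **Measurements that disagreed:** My first circle fits were off by several millimetres where the cups' sides showed in the view. I refitted them using only the far half of each rim. The scene camera's fits of the stand differed from the top camera's by up to about 14 mm where it was partly hidden, and its one fit of the white cup failed because the gripper hid part of it, so I did not use them.

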